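# Index the banding wheel to 60 degrees and lock it

## Robot

A 6-joint arm with a two-finger parallel gripper is mounted at the origin on the work surface; the furniture and walls round the work are solid. World frame = base frame: x ahead of the robot, y to its left, z up, the work surface at z = 0. Lengths are in mm, angles in degrees, forces in N, time in s.
With the tool pointing down it reaches from about 250 to 725 mm from the base axis. Payload 4 kg.
Tool frame: the origin (TCP) lies between the finger pads; the fingertips stand 17 mm ahead of it and the grasp point (between the pads) lies 2 mm behind it; z points along the fingers, y is the line along which they close (so a half turn about z gives the same grasp; the last joint's range is limited). The gripper opens to 85 mm and grips with 20 to 120 N. Pads are 22 mm wide; open, the fingers measure 114 mm over their backs; the gripper's body (76 mm by 85 mm) begins 54 mm behind the grasp point. The pads swing forward as they close: fully open they stand 13 mm farther back than shut.
Start: joints at [-74.255, 13.785, 0.286, 76.501, 0, 90], TCP at [135.675, -481.24, 248.306] pointing down, gripper open.
Joint ranges: [-155.79, 155.79], [-60.16, 107.12], [-62.33, 73.08], [-114, 123.19], [-81.49, 82.49], [-180, 180]. Speed limits (degrees/s): [159.86, 159.86, 180, 180, 180, 180].

## Interface

Orientations are given as [roll, pitch, yaw] about the fixed x, y, z axes, in that order (R = Rz(yaw) Ry(pitch) Rx(roll)).
In Python, from station import bot gives the robot as it stands.
- The arm moves only by the tool arm_command, never from a script. Its argument "steps" is a list of rows, each a list of 3 entries, a list of its own where there are three numbers: the finger opening in m, from 0 to 0.0854, then the shift along the tool's x, y, z in m, then the turn, a rotation vector about the tool's x, y, z in degrees. A call has 1 to 20 rows; each row is the pose to reach, as a shift and turn from the pose commanded when the call began, along the tool's axes at that moment; what a row does not reach only later rows make up. A row lasts 1/10 s, in which the tool goes at most 50 mm and 8.59 degrees, less where a joint would pass 70% of its speed; a pose out of reach is approached as far as the arm can. A call with a gripper value outside its range is refused whole. The fingers move at their own pace and stop on an object; "newtons" is the grip in N (left out, the last holds). Time passes only in rows, so rows that repeat a pose let the fingers close. It gives the time, the measured TCP pose, the force, the opening and the grip force at its end, in the units of the state.
- bot.sense(): the state, without advancing time (a new reading comes with each control period).
- bot.grab_frame(name): name is "scene" or "top" or "wrist"; returns the picture (480x640x3 uint8, red, green, blue); there is no depth.
- bot.camera_info(name): a dict with "fx", "fy", "cx", "cy" (pixels), "extrinsics" (4x4, takes a point from camera to world coordinates). Camera axes: x right, y down, z forward; pixel columns grow to the right and rows downward; lengths in mm; the calibration is good to about 2 mm. A picture is of the moment at which its call begins: read the wrist's pose just before it. camera_info takes no time and is no camera call; for the wrist camera it gives the pose at the moment of the call.
- bot.job_done(): hands the job in; it is judged then, once.
The state is a dict: "time": time; "joint_positions": joint angles; "joint_velocities": joint speeds; "effort": joint torques, N m; "ee_pos": TCP position; "ee_rot": TCP orientation; "contact_force": force on the tool from outside, world axes, zero at the start; "ft_torque": the same for the moment, N m; "gripper_width": finger opening in mm; "gripper_force": force on a finger pad.
Only numpy, scipy, OpenCV 4.12 (cv2) and the standard library are available. Lean on these libraries where they do the work, as an engineer would, in place of code of your own. Each camera call takes 0.05 s, during which the arm holds its last target. There are 200 camera calls.

## Task

Get the banding wheel ready for the next stripe on the cup: with the fingertips push the wheel round by its finger knob until its index mark lines up with the 60-degree line of the scale (the second long line clockwise, seen from above, from the double zero line), then press the lock's thumb plate fully in so that its bolt enters the wheel's notch. Only push, gently: do not grip the knob or the plate, touch or lift the cup, or disturb the things around; leave wheel and cup at rest.

Things in the scene. Friction and masses are not known exactly. Their poses are not given: they have to be found in the camera images.
- wheel_base: Fixed base of a low banding wheel (pottery turntable): dark round foot 168 mm across, with an aluminium scale ring round the wheel, radius 72.5 to 85.5 mm, top 23.5 mm above the origin. Origin: centre of the underside, on the wheel's axis, on a grey mat 3 mm thick above the table; z up. The lock stands out on its -x side.
- wheel (a joint): Wheel angle, rad: 0 with its index mark at the double zero line, growing clockwise seen from above; 1.047 at the 60-degree line. Stops at -2.6 and 2.6, starts at -0.9 to 0.6. Stays where left (friction 0.12 N m: 2 N at the knob). Steel plate of radius 70 mm with 12 edge notches, top 23.5 mm above the base's origin; a notch faces the lock at every long line.
- index_mark (a point): Outer end of the index mark: a single dark radial line 3 mm wide on the turning wheel, from 40 mm out on its head to the edge of its plate, 69.5 mm from the axis, straight across from the finger knob. Turns with the wheel.
- line_60 (a point): Inner end of the 60-degree line on the fixed ring, 73.5 mm from the axis, 75 degrees anticlockwise from the base's +x. The ring has a short line every 10 degrees and a long one (10 mm) every 30; zero is a double line, 135 degrees anticlockwise from the base's +x; degrees count clockwise seen from above.
- wheel_axis (a point): Point on the wheel's upright axis, on top of its aluminium head (radius 57.5 mm, 31.5 mm above the base's origin), under the cup.
- finger_knob (a point): Centre of the top of the finger knob: upright black round knob 13 mm across on the wheel's plate, 63.8 mm from the axis, straight across from the index mark, reaching from 23.5 to 49 mm above the base's origin. Push on its side to turn the wheel; turns with it.
- lock (a joint): Travel of the lock's bolt, m: 0 drawn out (start), 0.010 fully in with its tapered nose in a notch of the wheel. Slides level along the base's +x towards the axis; stays where left (friction 2.5 N). The nose enters only with the wheel within about 0.05 rad of a long line, then centres it; else it strikes the rim after about 2 mm.
- lock_plate (a point): Middle of the outer face of the lock's upright steel thumb plate, 26 mm wide, 6 mm thick, 14 to 48 mm above the base's origin; this point is at 40 mm and 121.5 mm from the axis when drawn out. Push it along the base's +x. A fixed block 11 mm high under it reaches to 114 mm from the axis; nothing stands outside it.
- cup: Small loose grey stoneware cup, 72 mm across the rim, 52 mm across the foot, 50 mm high, standing near the middle of the wheel's head. Origin: centre of the underside, z up.
- ink: Loose ink bottle with black dropper cap, 40 mm across, 70 mm high, near the wheel, to be left alone. Origin: centre of the underside.
- gesso: Loose white bottle with white cap, 45 mm across, 66 mm high, to be left alone. Origin: centre of the underside.
- rubber_eraser: Loose white eraser in a blue sleeve, 20 x 42 x 12 mm, lying on the table, to be left alone. Origin: centre of the underside.

How it is judged (in metres and radians):
On the way:
1. the index mark stands at the 60-degree line (within 3 degrees) and the wheel rests, with the lock still drawn out (value of joint wheel between 0.9922 and 1.1022 rad and velocity of joint wheel between -0.1 and 0.1 rad/s and value of joint lock below 0.003 m), for 0.2 s.
At the end, for the whole second after the job is handed in: The wheel's index mark stands at the 60-degree line within 0.03 rad, the lock is in by at least 8.8 of its 10 mm, the cup stands upright on the head within 12 mm of the axis, and wheel and cup are at rest (value of joint wheel between 1.0172 and 1.0772 rad and value of joint lock above 0.0088 m and horizontal distance between cup and wheel_axis below 0.012 m and angle between cup's own z axis and vertical below 0.08 rad and z of cup in the frame of wheel_axis between -0.004 and 0.004 m and linear speed of cup below 0.01 m/s and velocity of joint wheel between -0.03 and 0.03 rad/s); the robot touches nothing.
It fails at once if the cup is lifted more than 10 mm off the wheel (z of cup in the frame of wheel_axis above 0.01 m).
It fails at once if the cup is touched by the robot (contact force between any of the fingers, the arm and cup above 0.5 N).
It fails at once if the finger knob or wheel is gripped or pushed with more than 18 N (contact force between the fingers and wheel above 18 N).
It fails at once if the lock is gripped or forced with more than 30 N (contact force between the fingers and lock above 30 N).
It fails at once if the ink bottle, white bottle or eraser is moved more than 15 mm (distance of any of ink, gesso, rubber_eraser from where it was at the start of the episode above 0.015 m).
It also fails if it takes over 58 s, if anything falls off the work surface, if the arm or the gripper's body presses on something with over 40 N, if the wrist force passes 120 N, or if a joint passes its speed limit or range.

## Working session

There is one attempt and no reset: what is moved stays moved. The work goes in short steps, Python scripts to look and compute and a tool call to move; the robot and the scene stay as the last step left them, time stands still between calls to the robot, and variables do not carry over. Pictures are saved under pics/ and viewed, at most 10 in all, crops included, and the job is handed in when it is done.

Besides the shell and the picture viewer there is one more tool, called after "Emit:" as name([rows], argument=value, ...), one row to a line, values as JSON. arm_command: Moves the arm, as the interface text tells. Its arguments: {"type":"object","properties":{"steps":{"type":"array","items":{"type":"array"}},"newtons":{"type":"number"}},"required":["steps"]}

```bash
mkdir -p pics; ls
python3 - <<'E'
from station import bot
import cv2,numpy as np
s=bot.sense();print(s['time'],s['ee_pos'],s['ee_rot'],s['gripper_width'])
for n in ("top","scene"):
    f=bot.grab_frame(n);cv2.imwrite(f'pics/{n}0.png',f[:,:,::-1])
    c=bot.camera_info(n);print(n,c['fx'],c['cx'],c['cy'],np.round(c['extrinsics'],3).tolist())
E
```

```text
pics
0.0 [ 135.51686734 -480.68596748  247.39699906] [-1.79880885e+02  1.36278277e-03  1.57440870e+01] 85.3137361308214
top 457.0605154269597 323.9946640124005 238.03422387802917 [[-0.017, -0.984, 0.18, 328.551], [-0.999, 0.011, -0.031, -42.729], [0.028, -0.18, -0.983, 900.393], [0.0, 0.0, 0.0, 1.0]]
scene 582.8741587675985 314.7299137930962 238.1542316481948 [[-0.227, 0.807, -0.545, 947.243], [0.974, 0.18, -0.14, 68.706], [-0.015, -0.563, -0.826, 751.646], [0.0, 0.0, 0.0, 1.0]]
```

View pics/top0.png

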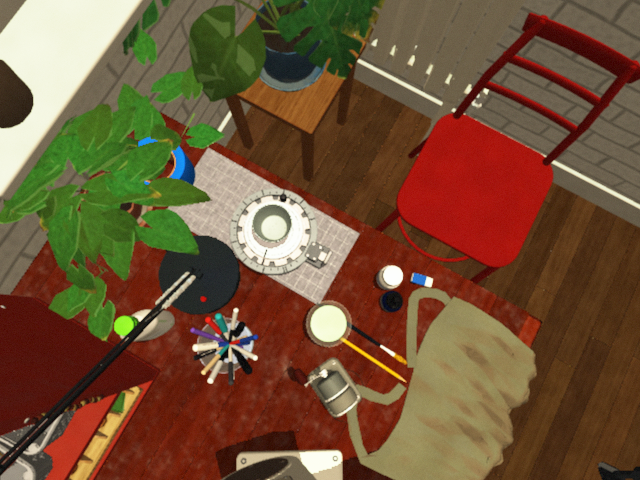

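View pics/scene0.png

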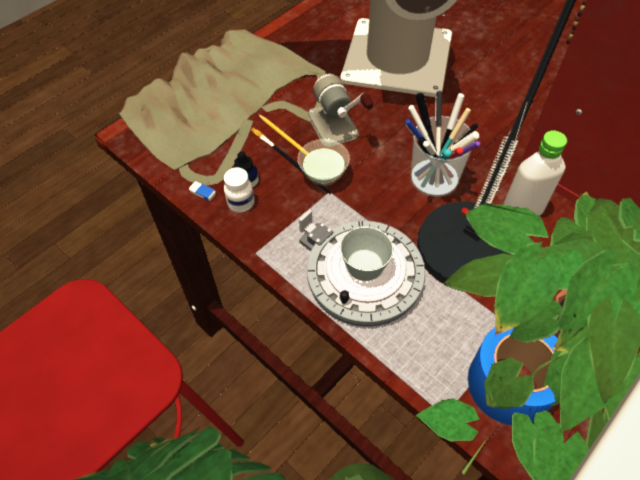

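The top view shows the wheel at about (272,232), with the knob at (283,198), the index mark near (265,258) and the lock at (318,254). The lamp and plant are to its left. Next I'll measure these on an enlarged crop.

```bash
cat > h.py <<'E'
from station import bot
import cv2,numpy as np
def ray(n,uv,z,c=None):
    c=c or bot.camera_info(n);E=np.array(c['extrinsics'])
    d=E[:3,:3]@[(uv[0]-c['cx'])/c['fx'],(uv[1]-c['cy'])/c['fy'],1];o=E[:3,3]
    return (o+d*(z-o[2])/d[2])
def proj(n,p,c=None):
    c=c or bot.camera_info(n);E=np.array(c['extrinsics'])
    q=E[:3,:3].T@(np.array(p)-E[:3,3]);return np.array([c['fx']*q[0]/q[2]+c['cx'],c['fy']*q[1]/q[2]+c['cy']])
E
python3 - <<'E'
from h import *
a=cv2.imread('pics/top0.png')[170:295,215:345];b=cv2.imread('pics/scene0.png')[185:335,280:440]
cv2.imwrite('pics/c1.png',np.hstack([cv2.resize(a,(416,400),interpolation=cv2.INTER_CUBIC),cv2.resize(b,(384,400),interpolation=cv2.INTER_CUBIC)[:, :384]]))
print(ray('top',(272,232),26.5),ray('top',(283,198),52),ray('top',(318,254),40))
print(ray('scene',(366,268),26.5),ray('scene',(344,296),52))
E
```

```text
[501.50181644  30.76973593  26.5       ] [562.53782049   7.88355325  52.        ] [455.21504752 -57.74830515  40.        ]
[503.50283118  30.61378759  26.5       ] [569.45029738  10.77514157  52.        ]
```

View pics/c1.png

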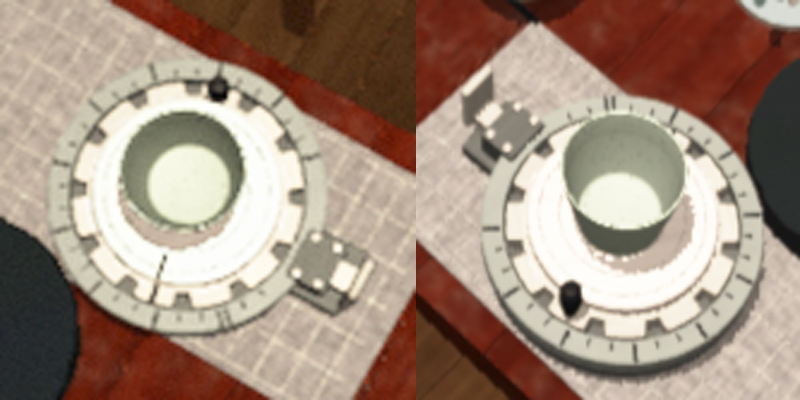

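Run:
```python
from h import *
from scipy.spatial.transform import Rotation as R
s=bot.sense();c=bot.camera_info('wrist');E=np.array(c['extrinsics'])
Rt=R.from_euler('xyz',s['ee_rot'],degrees=True).as_matrix()
print('cam in tool',Rt.T@(E[:3,3]-s['ee_pos']),np.round(Rt.T@E[:3,:3],3).tolist(),c['fx'])
C=np.array([502.5,30.8])
for n,off,sc,lst in (('top',(215,170),(3.2,3.2),[('zero',(223,320),26.5),('idx',(156,297),26.5),('idx2',(165,258),34.5),('knob',(217,88),50),('line',(152,70),26.5),('line',(95,103),26.5),('line',(57,185),26.5),('line',(277,100),26.5),('line',(316,158),26.5)]),
  ('scene',(280,185),(2.4,2.667),[('zero',(610-416,103),26.5),('knob',(571-416,287),50),('line',(635-416,350),26.5),('line',(515-416,320),26.5)])):
  for k,p,z in lst:
    w=ray(n,(off[0]+p[0]/sc[0],off[1]+p[1]/sc[1]),z)[:2]-C
    print(n,k,np.round(w+C,1),round(np.hypot(*w),1),round(np.degrees(np.arctan2(w[1],w[0])),1))
print(ray('top',(215+370/3.2,170+262/3.2),51),ray('top',(215+340/3.2,170+312/3.2),14), ray('scene',(280+62/2.4,185+82/2.667),51))
```

```text
cam in tool [  74.18405365   -0.4249554  -126.14176598] [[0.002, -0.957, -0.289], [1.0, 0.001, 0.001], [-0.001, -0.289, 0.957]] 414.78374870023646
top zero [427.    6.3] 79.3 -162.0
top idx [441.4  46.3] 63.0 165.7
top idx2 [463.8  40.3] 39.9 166.2
top knob [564.1   8.4] 65.5 -20.0
top line [582.4  49.8] 82.1 13.3
top line [561.7  84.5] 79.9 42.2
top line [510.6 106.7] 76.3 83.9
top line [562.6 -27.1] 83.5 -43.9
top line [525.8 -50.6] 84.7 -74.0
scene zero [427.1   8.7] 78.6 -163.7
scene knob [563.   10.3] 63.9 -18.7
scene line [578.4  51.6] 78.7 15.3
scene line [576.6 -19.5] 89.5 -34.2
[457.33386929 -81.35394296  51.        ] [432.38513371 -64.15483306  14.        ] [448.2301347 -72.0424823  51.       ]
```

Emit:
arm_command([
  [0,[60,-39,5],[0,0,5]],
  [0,[0.1,-0.065,0.008],[0,0,8]],
])

```text
time: 0.3
ee_pos: [201.3, -405.8, 240.7]
ee_rot: [-179.9, 0.0, 7.4]
contact_force: [1.1, 0.0, 0.6]
gripper_width: 58.9
gripper_force: 0.0
```

Emit:
arm_command([
  [0,[0.03,-0.027,0.003],[0,0,3]],
  [0,[0.06,-0.053,0.006],[0,0,6]],
  [0,[0.09,-0.08,0.009],[0,0,9]],
  [0,[0.12,-0.106,0.012],[0,0,12]],
  [0,[0.15,-0.133,0.015],[0,0,15]],
  [0,[0.18,-0.16,0.018],[0,0,18]],
  [0,[0.21,-0.187,0.021],[0,0,21]],
  [0,[0.24,-0.214,0.024],[0,0,24]],
  [0,[0.27,-0.24,0.027],[0,0,27]],
  [0,[0.3,-0.266,0.03],[0,0,30]],
  [0,[0.33,-0.293,0.033],[0,0,33]],
  [0,[0.36,-0.32,0.036],[0,0,36]],
  [0,[0.39,-0.346,0.038],[0,0,39.4]],
  [0,[0.415,-0.368,0.04],[0,0,39.4]],
  [0,[0.43,-0.381,0.0407],[0,0,39.4]],
  [0,[0.4373,-0.3877,0.0407],[0,0,39.4]],
  [0,[0.4373,-0.3877,0.0407],[0,0,39.4]],
  [0,[0.4373,-0.3877,0.0407],[0,0,39.4]],
])

```text
time: 2.1
ee_pos: [441.4, -218.8, 203.2]
ee_rot: [-177.7, 0.1, -27.6]
contact_force: [0.2, 0.3, -0.6]
gripper_width: -0.3
gripper_force: 0.0
```

Run:
```python
from h import *
f=bot.grab_frame('wrist');cv2.imwrite('pics/w1.png',f[:,:,::-1]);print(bot.sense()['ee_pos'],bot.sense()['ee_rot'])
for p in ([502.5,30.8,26.5],[563.5,9.5,51]):print(proj('wrist',p))
```

```text
[ 441.55133921 -218.84858049  203.14998765] [-1.77703854e+02  6.50399067e-02 -2.76424151e+01]
[ 26.60876192 284.35295107]
[-29.32960066 215.29300728]
```

View pics/w1.png

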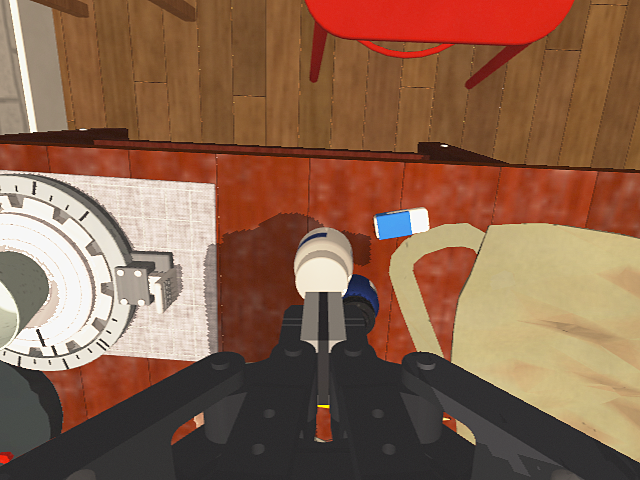

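Run:
```python
from h import *
s=bot.sense();print(s['time'],s['joint_positions'],s['joint_velocities'],s['effort'],s['contact_force'])
```

```text
2.15 [-27.69926534  14.44177697  -5.75064101  69.8749014    2.29607991
 179.94310414] [-0.01483512 -0.12135714 -0.16127415  0.21066316  0.10797051 -0.02746375] [-6.44110283e-02 -3.72445714e+01  2.43075210e+01  1.28954211e-01
  1.32512245e-01 -9.13159511e-06] [-0.50447497  0.1013136   0.4420714 ]
```

Emit:
arm_command([
  [0,[0,0,0],[0,0,0]],
  [0,[0,0,0],[0,0,0]],
])

```text
time: 2.35
ee_pos: [441.3, -218.8, 203.2]
ee_rot: [-177.7, 0.1, -27.7]
contact_force: [-0.1, 0.3, 0.8]
gripper_width: 0.2
gripper_force: 0.0
```

Emit:
arm_command([
  [0,[0,-0.014,0],[0,0,-8]],
  [0,[0,-0.028,0],[0,0,-16]],
  [0,[0,-0.042,0],[0,0,-24]],
  [0,[0,-0.056,0],[0,0,-32]],
  [0,[0,-0.07,0],[0,0,-40]],
  [0,[0,-0.084,0],[0,0,-48]],
  [0,[0,-0.098,0],[0,0,-56]],
  [0,[0,-0.112,0],[0,0,-64]],
  [0,[0,-0.126,0],[0,0,-72]],
  [0,[0,-0.14,0],[0,0,-80]],
  [0,[0,-0.146,0],[0,0,-88]],
  [0,[0,-0.146,0],[0,0,-88]],
])

```text
time: 3.55
ee_pos: [509.3, -89.1, 209.1]
ee_rot: [-179.8, -2.3, 60.4]
contact_force: [-0.2, -0.6, 0.5]
gripper_width: 0.2
gripper_force: 0.0
```

Run:
```python
from scipy.spatial.transform import Rotation as R
e=lambda *a:R.from_euler('xyz',a,degrees=True)
A=e(-179.8,-2.3,60.4)
print((A.inv()*e(180,0,148)).as_rotvec(degrees=True),A.inv().apply([585-509.3,35+89.1,200-209.1]))
```

```text
[  1.59879797  -1.98630776 -87.58312625] [144.8134698    4.57464622  14.90776902]
```

Emit:
arm_command([
  [0,[0.013,0,0.001],[0.1,-0.2,-8]],
  [0,[0.026,0.001,0.003],[0.3,-0.4,-16]],
  [0,[0.039,0.001,0.004],[0.4,-0.5,-24]],
  [0,[0.052,0.002,0.005],[0.6,-0.7,-32]],
  [0,[0.065,0.002,0.007],[0.7,-0.9,-40]],
  [0,[0.078,0.002,0.008],[0.9,-1.1,-48]],
  [0,[0.091,0.003,0.009],[1.0,-1.3,-56]],
  [0,[0.104,0.003,0.011],[1.2,-1.5,-64]],
  [0,[0.117,0.004,0.012],[1.3,-1.6,-72]],
  [0,[0.13,0.004,0.013],[1.5,-1.8,-80]],
  [0,[0.1448,0.0046,0.0149],[1.6,-1.99,-87.58]],
  [0,[0.1448,0.0046,0.0149],[1.6,-1.99,-87.58]],
  [0,[0.1448,0.0046,0.0149],[1.6,-1.99,-87.58]],
])

```text
time: 4.85
ee_pos: [584.5, 33.6, 199.7]
ee_rot: [-179.9, 0.0, 147.7]
contact_force: [-0.1, 0.7, -0.3]
gripper_width: 0.0
gripper_force: 0.0
```

Run:
```python
from h import *
f=bot.grab_frame('wrist');cv2.imwrite('pics/w2.png',f[:,:,::-1]);print(bot.sense()['ee_pos'],bot.sense()['ee_rot'],bot.sense()['joint_positions'])
```

```text
[584.44921437  33.35251768 199.82501179] [-1.79949246e+02  2.30008655e-02  1.47673313e+02] [ 3.29287992e+00  2.48308713e+01  8.75881832e+00  7.39388090e+01
 -5.46540290e-02  3.56195827e+01]
```

View pics/w2.png

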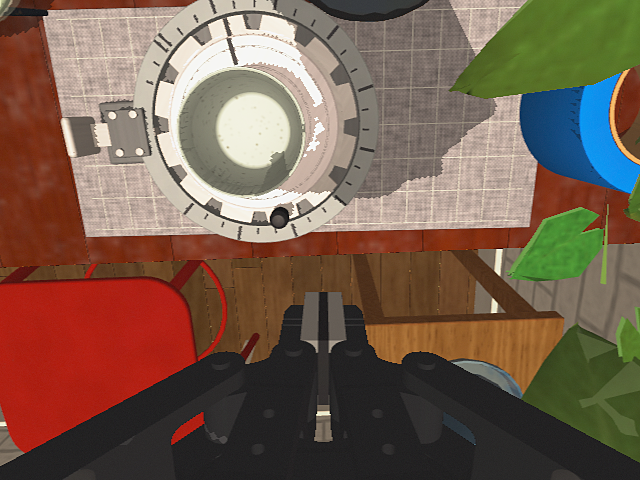

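Run:
```python
import cv2
a=cv2.imread('pics/w2.png')[0:250,50:390]
cv2.imwrite('pics/c2.png',cv2.resize(a,None,fx=2.35,fy=2.35,interpolation=cv2.INTER_CUBIC))
```

```text
(no output)
```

View pics/c2.png

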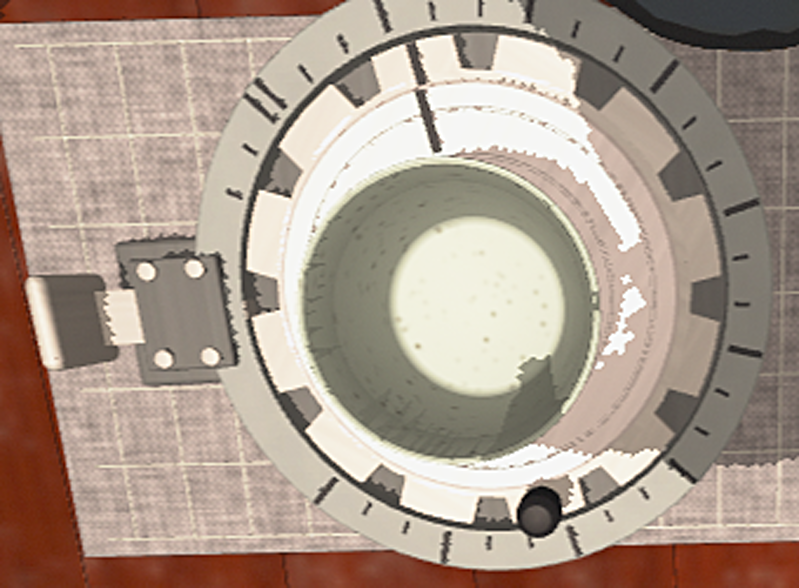

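Run:
```python
from h import *
from scipy.optimize import least_squares
w=lambda p,z:ray('wrist',(50+p[0]/2.35,p[1]/2.35),z)[:2]
L={0:(263,99),30:(382,12),90:(665,75),120:(742,207),150:(745,350),180:(683,471),210:(575,541),240:(447,548),270:(326,490)}
P=np.array([w(p,26.5) for p in L.values()]);k=np.radians(list(L))
f=lambda q:(P-np.c_[q[0]+q[2]*np.cos(q[3]-k),q[1]+q[2]*np.sin(q[3]-k)]).ravel()
r=least_squares(f,[502,31,79,3.44]);q=r.x;print(q,np.degrees(q[3]),np.round(np.hypot(*r.fun.reshape(-1,2).T),1))
for n,p,z in(('idx',(412,45),26.5),('idxin',(436,150),34.5),('knob',(539,512),52),('plate top',(37,281),51),('plate bot',(53,366),51)):
    d=w(p,z)-q[:2];print(n,d+q[:2],np.hypot(*d),np.degrees(q[3]-np.arctan2(d[1],d[0]))%360)
```

```text
[506.19364189  28.5285386   79.6339595    3.42225477] 196.08075474492634 [0.7 0.4 0.1 0.2 0.4 0.1 0.3 0.3 0.3]
idx [440.31016696  49.83989847] 69.24454005901791 34.005618331029204
idxin [467.3108912   40.57246108] 40.70533588403441 33.291109080766596
knob [565.68636521  10.83111315] 62.069179122085146 212.6470279028422
plate top [439.44150593 -68.57700737] 117.83605014330611 320.58610160884854
plate bot [458.89835093 -80.43831853] 118.78813282246972 309.54322429146947
```

Emit:
arm_command([
  [0,[-0.001,0,0.025],[0,0,0]],
  [0,[-0.002,0,0.05],[0,0,0]],
  [0,[-0.002,0,0.075],[0,0,0]],
  [0,[-0.002,0,0.1],[0,0,0]],
  [0,[-0.002,0,0.12],[0,0,0]],
  [0,[-0.002,0,0.135],[0,0,0]],
  [0,[-0.002,0,0.142],[0,0,0]],
  [0,[-0.002,0,0.1455],[0,0,0]],
  [0,[-0.002,0,0.1455],[0,0,0]],
  [0,[-0.002,0,0.1455],[0,0,0]],
])

```text
time: 5.9
ee_pos: [587.3, 32.7, 55.4]
ee_rot: [180.0, 0.1, 147.9]
contact_force: [0.3, -0.4, 0.1]
gripper_width: -0.3
gripper_force: 0.0
```

Run:
```python
from h import *
f=bot.grab_frame('wrist');g=bot.grab_frame('scene')[170:350,260:460]
cv2.imwrite('pics/w3.png',np.hstack([cv2.resize(f,(480,360)),cv2.resize(g,(320,288)).repeat(1,0) if 0 else cv2.copyMakeBorder(cv2.resize(g,(320,288)),0,72,0,0,0)])[:,:,::-1]);print(bot.sense()['ee_pos'],bot.sense()['ee_rot'],bot.sense()['contact_force'])
```

```text
[587.40156736  32.82067743  55.44682659] [1.79950103e+02 1.35366014e-01 1.47881652e+02] [-0.3500256  -0.64280319 -0.33162891]
```

View pics/w3.png

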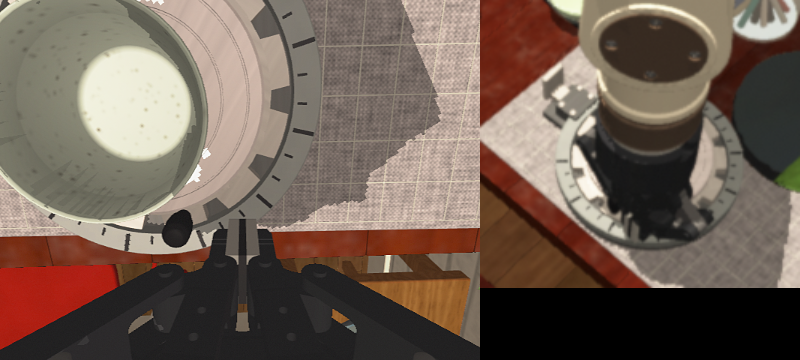

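Emit:
arm_command([
  [0,[0,-0.004,0],[0,0,0]],
  [0,[0,-0.008,0],[0,0,0]],
  [0,[0,-0.011,0],[0,0,0]],
  [0,[0,-0.013,0],[0,0,0]],
  [0,[0,-0.015,0],[0,0,0]],
  [0,[0,-0.017,0],[0,0,0]],
  [0,[0,-0.019,0],[0,0,0]],
  [0,[0,-0.021,0],[0,0,0]],
  [0,[0,-0.023,0],[0,0,0]],
  [0,[0,-0.025,0],[0,0,0]],
  [0,[0,-0.027,0],[0,0,0]],
  [0,[0,-0.029,0],[0,0,0]],
  [0,[0,-0.031,0],[0,0,0]],
  [0,[0,-0.033,0],[0,0,0]],
  [0,[0,-0.035,0],[0,0,0]],
  [0,[0,-0.036,0],[0,0,0]],
  [0,[0,-0.036,0],[0,0,0]],
])

```text
time: 7.7
ee_pos: [567.0, 2.1, 54.3]
ee_rot: [-180.0, 0.0, 147.9]
contact_force: [0.7, 0.8, -0.1]
gripper_width: 0.1
gripper_force: 0.6
```

Run:
```python
from h import *
s=bot.sense();print(s['ee_pos'],s['ee_rot'],s['contact_force'])
f=bot.grab_frame('wrist');cv2.imwrite('pics/w4.png',f[:,:,::-1])
```

```text
[567.04506608   2.14731243  54.28497298] [-1.79952930e+02  4.74565359e-03  1.47887755e+02] [ 0.68098358  0.75654583 -0.11813132]
```

View pics/w4.png

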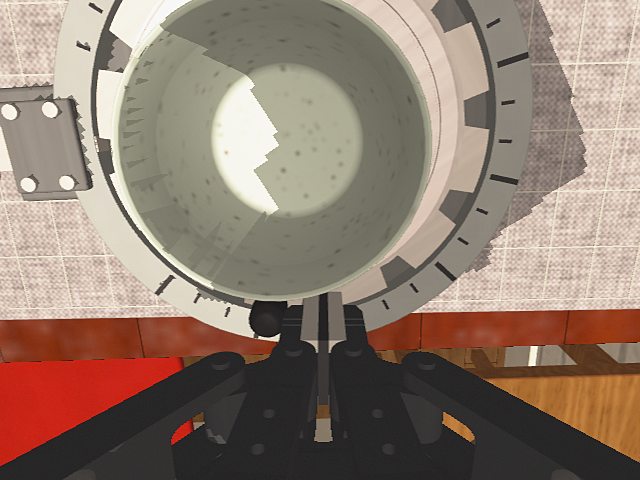

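Run:
```python
from h import *
C=np.array([506.2,28.5])
for n,p,z in (('knob',(267,317),52),('l150',(513,60),26.5),('l180',(504,180),26.5),('l210',(446,271),26.5),('n',(397,268),26.5),('n2',(457,207),26.5),('n3',(477,111),26.5),('n4',(452,12),26.5)):
    d=ray('wrist',p,z)[:2]-C;print(n,d+C,np.hypot(*d),(196.08-np.degrees(np.arctan2(d[1],d[0])))%360)
```

```text
knob [552.12212157 -10.33998305] 60.14470494490689 236.30385239129936
l150 [525.25594566 106.05585576] 79.86263097894609 119.8844592767784
l180 [561.43750273  85.96200911] 79.7061114301018 149.94922066931667
l210 [582.43886513  51.06360604] 79.5077409679214 179.59338702504508
n [570.99773534  35.16587421] 65.13969899048121 190.20652800168892
n2 [561.39320902  66.50255683] 67.01107854819894 161.53115743718467
n3 [533.8681696   88.23092699] 65.8278911122561 130.93420733083337
n4 [500.90808526  95.01976394] 66.72992848801742 101.53146981755235
```

Emit:
arm_command([
  [0,[0,-0.001,0],[0,0,0]],
  [0,[0,-0.002,0],[0,0,0]],
  [0,[0,-0.003,0],[0,0,0]],
  [0,[0,-0.004,0],[0,0,0]],
  [0,[0,-0.004,0],[0,0,0]],
  [0,[0,-0.004,0],[0,0,0]],
  [0,[0,-0.004,0],[0,0,0]],
])

```text
time: 8.45
ee_pos: [565.0, -1.1, 54.2]
ee_rot: [-180.0, 0.0, 147.9]
contact_force: [1.1, 0.7, 0.1]
gripper_width: 0.1
gripper_force: 0.6
```

Run:
```python
from h import *
s=bot.sense();print(s['ee_pos'],s['contact_force'])
f=bot.grab_frame('wrist');cv2.imwrite('pics/w5.png',f[:,:,::-1])
C=np.array([506.2,28.5])
# dark knob blob left of the finger, and notches as dark-grey blobs inside the plate edge
g=cv2.cvtColor(f,cv2.COLOR_RGB2GRAY)
print('knob dark extents by row:',[(r,np.flatnonzero(g[r,200:300]<45)[[0,-1]]+200) for r in (310,315,320,325) if (g[r,200:300]<45).any()])
```

```text
[564.97000576  -1.08453337  54.19691654] [1.10004588 0.73706017 0.07988201]
knob dark extents by row: [(310, array([251, 299])), (315, array([249, 299])), (320, array([250, 299])), (325, array([251, 281]))]
```

View pics/w5.png

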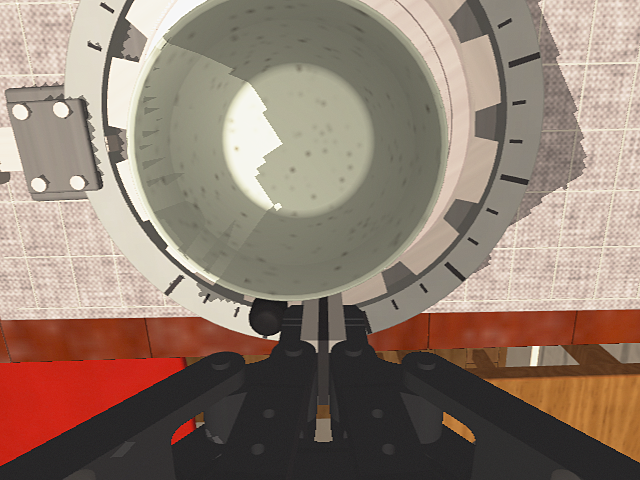

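Run:
```python
from h import *
C=np.array([506.2,28.5])
for n,p,z in (('knob',(267,317),52),('l150',(524,61),26.5),('l180',(514,180),26.5),('l210',(455,271),26.5),('n2',(463,216),26.5),('n3',(487,121),26.5),('n4',(465,18),26.5),('cup',(290,145),84.5)):
    d=ray('wrist',p,z)[:2]-C;print(n,d+C,np.hypot(*d),(196.08-np.degrees(np.arctan2(d[1],d[0])))%360)
```

```text
knob [550.19362684 -13.63597129] 60.91698678880299 239.84442796316904
l150 [525.61050942 105.82094753] 79.72011542144281 120.17221372697509
l180 [561.47546146  85.82300261] 79.63230040828643 150.03822257713136
l210 [582.41034007  50.80707296] 79.40794316268881 179.76503435346666
n2 [563.83219212  63.56700171] 67.46231671837606 164.76107419133623
n3 [536.92115769  86.45900619] 65.59752990032804 134.00581576352545
n4 [502.88654537  94.57535262] 66.15837970817027 103.20921591409255
cup [505.20026605  28.39310783] 1.0054321992095099 9.977085765418849
```

Emit:
arm_command([
  [0,[0,-0.0005,0],[0,0,0]],
  [0,[0,-0.0005,0],[0,0,0]],
  [0,[0,0.003,0],[0,0,0]],
  [0,[-0.002,0.01,0],[0,0,0]],
  [0,[-0.002,0.012,-0.015],[0,0,0]],
  [0,[-0.002,0.012,-0.04],[0,0,0]],
  [0,[-0.002,0.012,-0.07],[0,0,0]],
  [0,[-0.002,0.012,-0.1],[0,0,0]],
  [0,[-0.002,0.012,-0.125],[0,0,0]],
  [0,[-0.002,0.012,-0.14],[0,0,0]],
  [0,[-0.002,0.012,-0.145],[0,0,0]],
  [0,[-0.002,0.012,-0.145],[0,0,0]],
  [0,[-0.002,0.012,-0.145],[0,0,0]],
])

```text
time: 9.8
ee_pos: [572.9, 8.2, 198.3]
ee_rot: [-179.9, -0.0, 147.9]
contact_force: [0.3, -0.5, -0.6]
gripper_width: -0.5
gripper_force: 0.0
```

Run:
```python
from h import *
f=bot.grab_frame('wrist');print(bot.sense()['ee_pos'],bot.sense()['ee_rot'])
cv2.imwrite('pics/w6.png',cv2.resize(f[0:240,60:400],None,fx=2.3,fy=2.3,interpolation=cv2.INTER_CUBIC)[:,:,::-1])
```

```text
[572.71521633   8.13661487 197.98308358] [-1.79902024e+02 -7.12840450e-02  1.47899440e+02]
```

View pics/w6.png

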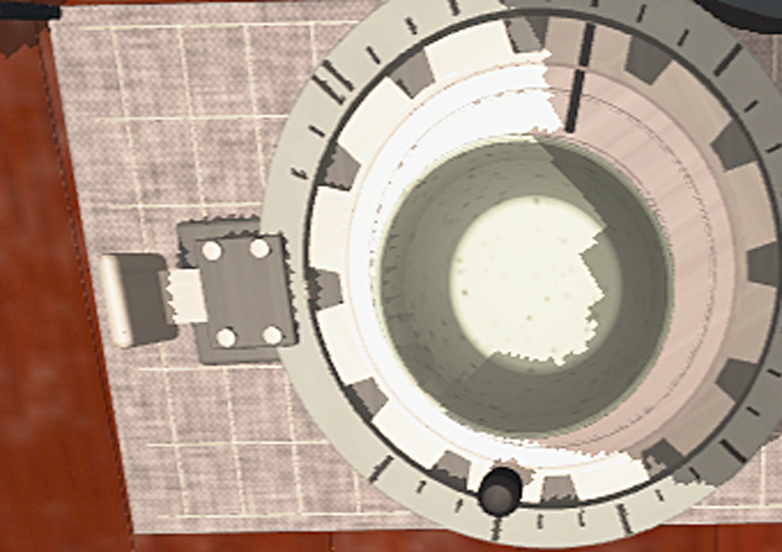

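The picture shows the index mark at (587,30) in the crop, pointing at the 60-degree line. The lock's notch at (322,290) faces the bolt. I'll check the angle numerically.

Run:
```python
from h import *
C=np.array([506.2,28.5])
for n,p,z in (('l0',(331,83),26.5),('l240',(497,527),26.5),('l210',(625,519),26.5),('l270',(381,468),26.5),('l90',(729,59),26.5),('idx',(587.5,30),26.5),('idxin',(571,131),34.5),('knob',(502,494),52),('plate_t',(103,256),51),('plate_b',(124,346),51)):
    d=ray('wrist',(60+p[0]/2.3,p[1]/2.3),z)[:2]-C;print(n,np.round(d+C,1),round(np.hypot(*d),1),(196.08-np.degrees(np.arctan2(d[1],d[0])))%360)
print(bot.sense()['ee_pos'],bot.sense()['ee_rot'])
```

```text
l0 [429.3   6.4] 80.0 0.06731285636141138
l240 [563.4 -26.7] 79.5 240.0506433321528
l210 [583.1   9.9] 79.2 209.66762738400166
l270 [527.6 -47.2] 78.6 270.25489994863375
l90 [484.  105.5] 80.2 90.03181733065834
idx [456.6  75.6] 68.4 59.591451960120736
idxin [477.1  57.3] 40.9 60.81131180562306
knob [551.3 -13.5] 61.6 238.98946770892402
plate_t [437.6 -69.2] 119.3 321.14154699595747
plate_b [459.4 -80.2] 118.3 309.37712264078704
[572.71521633   8.13661487 197.98308358] [-1.79902024e+02 -7.12840450e-02  1.47899440e+02]
```

Emit:
arm_command([
  [0,[0.01,-0.03,0],[0,0,-1]],
  [0,[0.02,-0.06,0],[0,0,-2]],
  [0,[0.03,-0.09,0],[0,0,-3.2]],
  [0,[0.04,-0.12,0],[0,0,-3.2]],
  [0,[0.05,-0.15,0],[0,0,-3.2]],
  [0,[0.057,-0.168,0],[0,0,-3.2]],
  [0,[0.0586,-0.1737,0.01],[0,0,-3.2]],
  [0,[0.0586,-0.1737,0.03],[0,0,-3.2]],
  [0,[0.0586,-0.1737,0.06],[0,0,-3.2]],
  [0,[0.0586,-0.1737,0.09],[0,0,-3.2]],
  [0,[0.0586,-0.1737,0.12],[0,0,-3.2]],
  [0,[0.0586,-0.1737,0.138],[0,0,-3.2]],
  [0,[0.0586,-0.1737,0.146],[0,0,-3.2]],
  [0,[0.0586,-0.1737,0.149],[0,0,-3.2]],
  [0,[0.0586,-0.1737,0.149],[0,0,-3.2]],
  [0,[0.0586,-0.1737,0.149],[0,0,-3.2]],
])

```text
time: 11.45
ee_pos: [432.4, -108.1, 51.1]
ee_rot: [180.0, 0.1, 151.1]
contact_force: [1.0, -0.8, 0.6]
gripper_width: -0.2
gripper_force: 0.0
```

Emit:
arm_command([
  [0,[0,0.004,0],[0,0,0]],
  [0,[0,0.008,0],[0,0,0]],
  [0,[0,0.012,0],[0,0,0]],
  [0,[0,0.015,0],[0,0,0]],
  [0,[0,0.017,0],[0,0,0]],
  [0,[0,0.018,0],[0,0,0]],
  [0,[0,0.019,0],[0,0,0]],
  [0,[0,0.02,0],[0,0,0]],
  [0,[0,0.021,0],[0,0,0]],
  [0,[0,0.022,0],[0,0,0]],
  [0,[0,0.023,0],[0,0,0]],
  [0,[0,0.024,0],[0,0,0]],
  [0,[0,0.025,0],[0,0,0]],
  [0,[0,0.026,0],[0,0,0]],
  [0,[0,0.027,0],[0,0,0]],
  [0,[0,0.027,0],[0,0,0]],
])

```text
time: 13.05
ee_pos: [444.6, -84.1, 50.4]
ee_rot: [-180.0, 0.0, 151.1]
contact_force: [-1.3, -1.6, -0.5]
gripper_width: -0.1
gripper_force: 1.0
```

Emit:
arm_command([
  [0,[0,0.0005,0],[0,0,0]],
  [0,[0,0.001,0],[0,0,0]],
  [0,[0,0.0015,0],[0,0,0]],
  [0,[0,0.002,0],[0,0,0]],
  [0,[0,0.0025,0],[0,0,0]],
  [0,[0,0.003,0],[0,0,0]],
  [0,[0,0.003,0],[0,0,0]],
])

```text
time: 13.75
ee_pos: [446.0, -81.8, 50.4]
ee_rot: [-180.0, 0.0, 151.1]
contact_force: [-0.7, -3.8, 0.6]
gripper_width: -0.0
gripper_force: 1.6
```

Run:
```python
from h import *
s=bot.sense();print(s['ee_pos'],s['contact_force'])
C=np.array([506.2,28.5]);u=np.array([.4836,.8753])
print((C-s['ee_pos'][:2])@u)
```

```text
[445.97483871 -81.80296503  50.40106032] [-0.70037969 -3.80707059  0.57062633]
125.67307329032651
```

Emit:
arm_command([
  [0,[0,0.0005,0],[0,0,0]],
  [0,[0,0.001,0],[0,0,0]],
  [0,[0,0.0015,0],[0,0,0]],
  [0,[0,0.0015,0],[0,0,0]],
])

```text
time: 14.15
ee_pos: [446.0, -81.6, 50.4]
ee_rot: [-179.8, 0.1, 151.0]
contact_force: [-3.0, -7.3, 1.4]
gripper_width: 0.6
gripper_force: 3.9
```

Emit:
arm_command([
  [0,[0,0.0005,0],[0,0,0]],
  [0,[0,0.001,0],[0,0,0]],
  [0,[0,0.001,0],[0,0,0]],
])

```text
time: 14.45
ee_pos: [446.0, -81.6, 50.4]
ee_rot: [-179.7, 0.1, 151.0]
contact_force: [-4.4, -10.1, 3.3]
gripper_width: -0.0
gripper_force: 5.3
```

Run:
```python
from h import *
s=bot.sense();print(s['ee_pos'],s['contact_force'])
```

```text
[446.03633878 -81.55409717  50.39656794] [ -4.38208925 -10.098012     3.34957449]
```

Emit:
arm_command([
  [0,[0,-0.003,0],[0,0,0]],
  [0,[0,-0.01,0],[0,0,0]],
  [0,[0,-0.02,0],[0,0,0]],
  [0,[0,-0.03,-0.01],[0,0,0]],
  [0,[0,-0.03,-0.04],[0,0,0]],
  [0,[0,-0.05,-0.07],[0,0,0]],
  [0,[0,-0.08,-0.1],[0,0,0]],
  [0,[0,-0.11,-0.12],[0,0,0]],
  [0,[0,-0.14,-0.13],[0,0,0]],
  [0,[0,-0.15,-0.14],[0,0,0]],
  [0,[0,-0.15,-0.14],[0,0,0]],
])

```text
time: 15.55
ee_pos: [374.8, -212.2, 192.2]
ee_rot: [180.0, 0.2, 150.9]
contact_force: [0.7, 0.5, 0.2]
gripper_width: 0.3
gripper_force: 0.0
```

Run:
```python
from h import *
print(bot.sense()['ee_pos'],bot.sense()['contact_force'])
C=np.array([504.5,29.5]);u=np.array([.4836,.8753])
for n in('scene','top'):
    a=cv2.imread(f'pics/{n}0.png');b=bot.grab_frame(n)[:,:,::-1].copy();cv2.imwrite(f'pics/{n}9.png',b)
    p=[*(C-118.5*u),45];q=proj(n,p);e=proj(n,[*(C-108.5*u),45])-q
    x,y=np.round(q).astype(int);r=7 if n=='scene' else 5
    # subpixel: 6x upsampled template match
    up=lambda i:cv2.resize(i,None,fx=6,fy=6,interpolation=cv2.INTER_CUBIC)
    A=up(a[y-r-3:y+r-3+1,x-r:x+r+1]) if n=='scene' else up(a[y-r:y+r+1,x-r:x+r+1])
    oy=y-r-3 if n=='scene' else y-r
    B=up(b[oy-12:oy+2*r+13,x-r-12:x+r+13])
    m=cv2.matchTemplate(B,A,cv2.TM_CCOEFF_NORMED);_,v,_,l=cv2.minMaxLoc(m)
    print(n,q,'10mm =',e,'found',(l[0]/6-12,l[1]/6-12),v)
```

```text
[ 374.81503787 -212.15367678  192.22535062] [0.73670514 0.46962585 0.17017375]
scene [304.69647737 217.32397454] 10mm = [4.91334266 3.56361241] found (-6.666666666666667, 6.0) 0.7187148928642273
top [326.82228498 257.70885554] 10mm = [-4.67293593 -2.47745711] found (-4.833333333333333, -2.0) 0.5990394949913025
```

Emit:
arm_command([
  [0,[-0.007,0.029,-0.005],[0,0,1]],
  [0,[-0.014,0.058,-0.006],[0,0,2]],
  [0,[-0.021,0.087,-0.006],[0,0,3]],
  [0,[-0.028,0.116,-0.006],[0,0,3]],
  [0,[-0.034,0.145,-0.006],[0,0,3]],
  [0,[-0.04,0.174,-0.006],[0,0,3]],
  [0,[-0.047,0.203,-0.006],[0,0,3]],
  [0,[-0.054,0.232,-0.006],[0,0,3]],
  [0,[-0.06,0.261,-0.006],[0,0,3]],
  [0,[-0.064,0.28,-0.006],[0,0,3]],
  [0,[-0.066,0.2887,-0.0058],[0,0,3]],
  [0,[-0.066,0.2887,-0.0058],[0,0,3]],
  [0,[-0.066,0.2887,-0.0058],[0,0,3]],
])

```text
time: 16.95
ee_pos: [571.1, 10.3, 195.5]
ee_rot: [-179.9, -0.0, 148.1]
contact_force: [-0.7, -0.5, -0.4]
gripper_width: -0.1
gripper_force: 0.0
```

Run:
```python
from h import *
print(bot.sense()['ee_pos'],bot.sense()['ee_rot'])
f=bot.grab_frame('wrist')[:,:,::-1];cv2.imwrite('pics/w9.png',f)
a=cv2.imread('pics/w6.png');B=cv2.resize(f,None,fx=2.3,fy=2.3,interpolation=cv2.INTER_CUBIC)
for n,(x0,y0,x1,y1) in dict(plate=(98,250,163,350),screws=(195,235,290,355),zero=(305,55,360,110),idx=(562,18,600,135),knob=(475,463,530,520),cupbottom=(440,185,630,375),l240=(485,512,512,545)).items():
    m=cv2.matchTemplate(B,a[y0:y1,x0:x1],cv2.TM_CCOEFF_NORMED)
    s=m[max(0,y0-60):y0+60,x0+138-60:x0+138+60];_,v,_,l=cv2.minMaxLoc(s)
    print(n,l[0]-60,l[1]-min(60,y0),round(v,2))
C=np.array([506.2,28.5]);pr=[proj('wrist',[*(C-d*np.array([.4836,.8753])),51])*2.3 for d in(121.5,111.5)];print('10mm in crop px',pr[1]-pr[0])
```

```text
[571.12655084  10.28078366 195.49357666] [-1.79915246e+02 -4.28272437e-02  1.48137654e+02]
plate 30 7 0.94
screws -4 8 0.81
zero -3 8 0.97
idx -1 9 0.97
knob -3 10 0.97
cupbottom -2 9 0.96
l240 -3 10 0.95
10mm in crop px [35.84099472 -1.881755  ]
```

```bash
python3 -c "
from station import bot
print(bot.job_done())"
```

```text
the job is handed in; nothing more can be done
None
```

I handed the job in at about 17 s: the index mark measures about 60°, the lock is pushed in about 10 mm to a hard stop, and the cup stayed untouched and standing. No pass or fail result came back.

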